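Draw the nickel meter clamp ring shut with its over-centre latch

TASK

Two meters stand in wooden cradles, each with an open clamp ring. Fasten the silver nickel ring: swing its wire loop over from where it is folded back so that its crossbar drops behind the keeper, then push the lever over past its toggle point until it lies fully home and the ring is drawn tight. Leave the latch of the brass ring open as it is.

Things in the scene. Friction and masses are not known exactly. Their poses are not given: they have to be found in the camera images.
- nickel: Dark wood cradle, 240 x 250 x 40 mm, fixed; origin: underside centre. On it a black 148 mm meter, face up (glass 114 mm above the counter), inside a silver nickel clamp ring with its latch on the side nearest the robot. Axes: x from latch to meter, z up, y level along the latch, from lever to keeper. The latch works in the upright plane 108 mm from the origin along -x.
- nickel_pivot (a point): Middle of the hinge pin of the nickel latch's black-handled lever, 82 mm above the counter. The pin lies along the cradle's x axis; axes as the cradle's.
- nickel_seat (a point): Where the crossbar's middle lies once home: 80 mm from the pivot along +y, 17.5 mm below it. The keeper, a silver hook plate 26 mm wide and 19 high, stands on the lever's side of this point and leans 25 degrees over it. The bar must come down on its far (+y) side, on a flat lug (60 mm above the counter) that runs on 30 mm. Axes as the cradle's; moves a few mm to the lever when drawn.
- nickel_bar (a point): Middle of the silver wire loop's level crossbar, 46 mm long, 9 mm thick. The loop, 110 mm long, 41 mm wide, straddles the lever and turns freely on it 32 mm from its hinge. It starts leaning back (-y), 15 degrees behind the lever, bar 210 to 220 mm above the counter. Pushed over past upright it falls by itself in about 1 s to the lug, about 10 mm beyond the seat if the lever still stands.
- nickel_grip (a point): Middle of the lever's black plastic handle (24 mm wide, 9 mm thick, 42 mm long), 75 mm from the lever's hinge; the lever ends 95 mm from the hinge.
- nickel_lever (a joint): Angle of that lever (rad): 0 = upright, growing as it swings away from the keeper (-y) and down; start 0 to 0.2. It stays where it is left (1 N at the handle moves it). With the loop hooked it tightens from about 0.7, takes a few N at the handle, passes its toggle point at about 1.35 and then snaps to the stop at 1.69, just below level: fully closed.
- nickel_gap (a joint): How far the keeper end of the nickel ring is drawn towards the lever (m) against the ring's spring: 0 = slack, 0.002 to 0.004 with the latch shut.
- brass_bar (a point): Middle of the loop's crossbar on the other latch: same make and size, but yellow brass, on the brass ring of the other meter. To be left as it is.

How it is judged:
By the outcome, as a careful person would: the job done as asked, in the order asked, and still so for the second after the job is handed in, with the robot touching nothing.
It also fails if it takes over 45 s, if anything falls off the work surface, if the arm or the gripper's body presses on something with over 40 N, if the wrist force passes 120 N, or if a joint passes its speed limit or range.

ROBOT

A 6-joint arm with a two-finger parallel gripper is mounted at the origin on the work surface. World frame = base frame: x ahead of the robot, y to its left, z up, the work surface at z = 0. Lengths are in m, angles in rad, forces in N, time in s.
With the tool pointing down it reaches from about 0.425 to 1.125 m from the base axis. Payload 14.9 kg.
Tool frame: the origin (TCP) lies on the centre line of the jaws, within the pads' length; the fingertips stand 8 mm ahead of it and the grasp point (between the pads) lies 11 mm behind it; x points along the fingers, z is the direction in which the jaws open and shut, and the axes are right-handed (so a half turn about x gives the same grasp; the last joint's range is limited). The gripper opens to 91 mm and grips with 3 to 60 N. Pads are 32 mm wide; open, the fingers measure 118 mm over their backs; the gripper's body (76 mm by 178 mm) begins 60 mm behind the grasp point.
Start: joints at [-1.303, 0.379, 1.734, -0, 1.028, -0.033], TCP at [0.207, -0.669, 0.186] pointing down, gripper open.
Joint ranges: [-2.77, 2.77], [-0.74, 2.19], [0, 2.66], [-1.06, 4.2], [0.31, 2.87], [-3.08, 3.08]. Speed limits (rad/s): [1.89, 1.89, 2.39, 3.14, 3.14, 3.14].

INTERFACE

Orientations are given as a unit quaternion [x, y, z, w].
In Python, from rig import env gives the robot as it stands.
- The arm moves only by the tool carry_out, never from a script. Its argument "moves" is text: rows parted by semicolons, each of 5 numbers parted by spaces: the closure, from -1 (fully open) to 1 (shut), then the shift along the world's x, y, z in mm, then the turn about the world's z in rad. A call has 1 to 20 rows; each row is the pose to reach, as a shift and turn from the pose commanded when the call began; what a row does not reach only later rows make up. A row lasts 1/8 s, in which the tool goes at most 62.5 mm and 10.7 degrees, less where a joint would pass 70% of its speed; a pose out of reach is approached as far as the arm can. A call with a gripper value outside its range is refused whole. The fingers move at their own pace and stop on an object; the grip force is fixed at half the most. Time passes only in rows, so rows that repeat a pose let the fingers close. It gives the time, the measured TCP pose, the force and the opening at its end, in the units of the state.
- env.sense(): the state, without advancing time (a new reading comes with each control period).
- env.camera(name): name is "side" or "top"; returns the picture (384x512x3 uint8, blue, green, red); there is no depth.
- env.camera_info(name): a dict with "fx", "fy", "cx", "cy" (pixels), "eye" and "attitude" of the camera in the world. Camera axes: x right, y down, z forward; pixel columns grow to the right and rows downward; lengths in m; the calibration is good to about 2 mm. A picture is of the moment at which its call begins. camera_info takes no time and is no camera call.
- env.job_done(): hands the job in, once; it reports no verdict.
The state is a dict: "time": time; "qpos": joint angles; "dq": joint speeds; "effort": joint torques, N m; "eef_pos": TCP position; "tool_rot": TCP orientation; "contact_force": force on the tool from outside, world axes, zero at the start; "wrist_torque": the same for the moment, N m; "opening": finger opening in m.
Only numpy, scipy, OpenCV 4.12 (cv2) and the standard library are available. Lean on these libraries where they do the work, as an engineer would, in place of code of your own. Each camera call takes 0.05 s, during which the arm holds its last target.

## Working session

There is one attempt and no reset: what is moved stays moved. The work goes in short steps, Python scripts to look and compute and a tool call to move; the robot and the scene stay as the last step left them, time stands still between calls to the robot, and variables do not carry over. Pictures are saved under pics/ and viewed, and the job is handed in when it is done.

Besides the shell and the picture viewer there is one more tool, called as name(argument=value, ...), one argument or row to a line, values as JSON. carry_out: Moves the arm, as the interface text tells. Its arguments: {"type":"object","properties":{"moves":{"type":"string"}},"required":["moves"]}

```bash
mkdir -p pics
cat > h.py <<'E'
import numpy as np,cv2
from rig import env
E
python3 - <<'E'
from h import *
for n in ("side","top"):
    cv2.imwrite(f"pics/{n}0.png",env.camera(n)); print(n,env.camera_info(n))
s=env.sense(); print({k:s[k] for k in("time","eef_pos","tool_rot","opening")})
E
```

```text
side {'fx': 447.64051105052147, 'fy': 447.64051105052147, 'cx': 256.3575857525049, 'cy': 196.13257204549518, 'eye': array([0.39323836, 0.51416639, 0.73327427]), 'attitude': array([-0.1513992 ,  0.91106351, -0.37833842,  0.06246286])}
top {'fx': 433.971348658162, 'fy': 433.971348658162, 'cx': 255.13331952196125, 'cy': 191.48368889866734, 'eye': array([ 0.44385455, -0.01324899,  0.98669195]), 'attitude': array([ 0.70494969, -0.70321341,  0.06229896, -0.06823246])}
{'time': 0.1, 'eef_pos': array([ 0.207259  , -0.66821814,  0.18558226]), 'tool_rot': array([ 0.41964485,  0.5695502 , -0.41923043,  0.56899615]), 'opening': 0.09155988072297601}
```

View pics/side0.png

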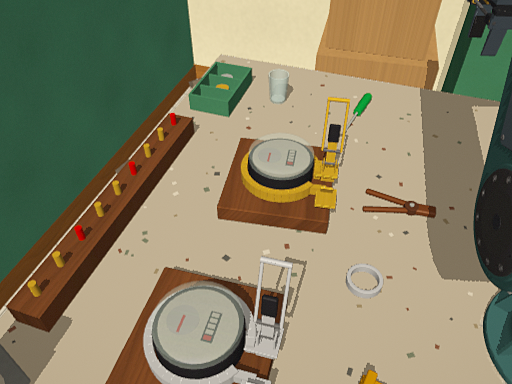

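View pics/top0.png

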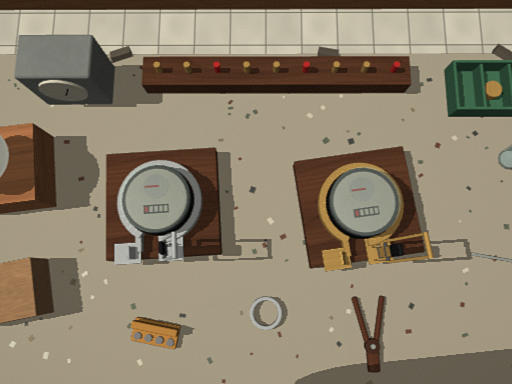

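The side view shows the nickel latch at about (270,300), with its bar at about (276,261). In the top view the nickel cradle's corners are near (106,153), (217,148), (221,255) and (106,262). I'll zoom in for precise pixels.

Run:
```python
import cv2
a=cv2.imread("pics/side0.png")[234:384,100:312]; cv2.imwrite("pics/sz.png",cv2.resize(a,None,fx=3.75,fy=3.75,interpolation=cv2.INTER_CUBIC))
a=cv2.imread("pics/top0.png")[140:270,95:235]; cv2.imwrite("pics/tz.png",cv2.resize(a,None,fx=4.5,fy=4.5,interpolation=cv2.INTER_CUBIC))
```

```text
(no output)
```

View pics/sz.png

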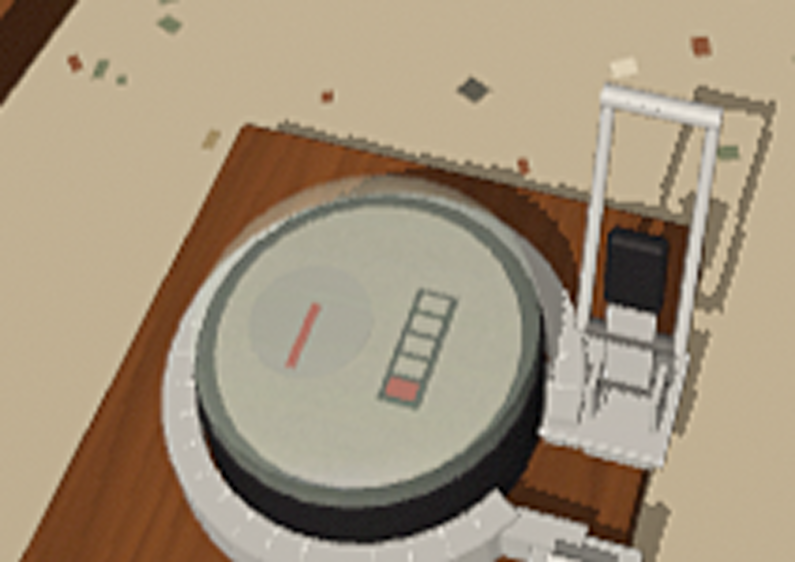

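View pics/tz.png

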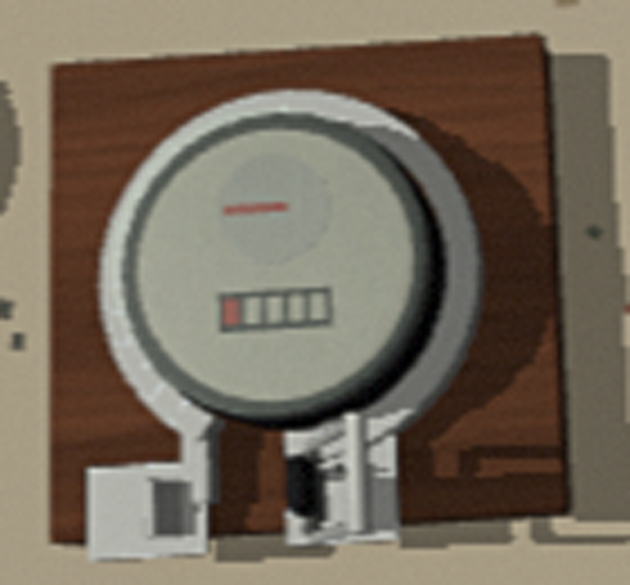

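```bash
cat >> h.py <<'E'
from scipy.spatial.transform import Rotation as R
def ray(n,uv):
    c=env.camera_info(n); d=R.from_quat(c["attitude"]).apply([(uv[0]-c["cx"])/c["fx"],(uv[1]-c["cy"])/c["fy"],1]); return c["eye"],d
def onz(n,uv,z):
    e,d=ray(n,uv); return e+d*(z-e[2])/d[2]
def onplane(n,uv,p,nn):
    e,d=ray(n,uv); return e+d*(np.dot(np.subtract(p,e),nn)/np.dot(d,nn))
def tri(a,b):
    e1,d1=ray("side",a);e2,d2=ray("top",b)
    t=np.linalg.lstsq(np.c_[d1,-d2],e2-e1,rcond=None)[0]
    p,q=e1+t[0]*d1,e2+t[1]*d2
    return (p+q)/2,np.linalg.norm(p-q)
def proj(n,p):
    c=env.camera_info(n);v=R.from_quat(c["attitude"]).inv().apply(np.subtract(p,c["eye"]))
    return c["cx"]+c["fx"]*v[...,0]/v[...,2],c["cy"]+c["fy"]*v[...,1]/v[...,2]
T=lambda u,v:(u/4.5+95-.4,v/4.5+140-.4)
S=lambda u,v:(u/3.75+100-.4,v/3.75+234-.4)
E
python3 - <<'E'
from h import *
np.set_printoptions(precision=4,suppress=True)
P=[onz("top",T(*u),.04) for u in((52,65),(545,37),(568,513),(52,543))]
c=np.mean(P,0);print(np.array(P),c)
xa=(P[0]+P[1]-P[2]-P[3])[:2]; ya=(P[0]+P[3]-P[1]-P[2])[:2]
yx=np.arctan2(xa[1],xa[0]); yy=np.arctan2(-ya[0],ya[1]);print("yaw",yx,yy,np.hypot(*xa)/2,np.hypot(*ya)/2)
y=(yx+yy)/2
Rz=R.from_euler('z',y)
for nm,a,b in(("bar",S(661,106),T(355,474)),("h",S(637,268),T(302,487))):
    p,e=tri(a,b);print(nm,p,e,Rz.inv().apply(p-[c[0],c[1],0]))
n=Rz.apply([1,0,0]);p0=[*c[:2],0]+Rz.apply([-.108,0,0])
for nm,cam,a in(("bar","side",S(661,106)),("hside","side",S(637,268)),("htop","side",S(637,232)),("hbot","side",S(637,305))):
    print(nm,Rz.inv().apply(onplane(cam,a,p0,n)-[c[0],c[1],0]))
print("barL,R",[Rz.inv().apply(onz("top",T(*u),.215)-[c[0],c[1],0]) for u in((355,412),(355,535))])
print("base edges top z=.06",[Rz.inv().apply(onz("top",T(*u),.06)-[c[0],c[1],0]) for u in((285,545),(398,540),(88,558),(207,553),(88,467))])
E
```

```text
[[0.7065 0.3323 0.04  ]
 [0.7213 0.0846 0.04  ]
 [0.4841 0.0688 0.04  ]
 [0.4691 0.3165 0.04  ]] [0.5952 0.2006 0.04  ]
yaw 0.06644683943624495 0.06005012055641584 0.2378176850887598 0.24820113696861143
bar [0.4917 0.138  0.2138] 5.103386284417327e-05 [-0.1073 -0.0559  0.2138]
h [0.4895 0.1722 0.1528] 0.0008106247473227426 [-0.1073 -0.0216  0.1528]
bar [-0.108  -0.052   0.2191]
hside [-0.108  -0.0203  0.1551]
htop [-0.108  -0.0176  0.1846]
hbot [-0.108  -0.0231  0.1224]
barL,R [array([-0.083 , -0.0567,  0.215 ]), array([-0.1311, -0.0555,  0.215 ])]
base edges top z=.06 [array([-0.1271,  0.0073,  0.06  ]), array([-0.1279, -0.0458,  0.06  ]), array([-0.1275,  0.0999,  0.06  ]), array([-0.1286,  0.044 ,  0.06  ]), array([-0.0849,  0.0999,  0.06  ])]
```

Run:
```python
from h import *
np.set_printoptions(precision=4,suppress=True)
s=env.sense();print(R.from_quat(s["tool_rot"]).as_matrix(),s["contact_force"],s["time"])
Rz=R.from_euler('z',.063);c=[.5952,.2006,0]
for l in([-.108,-.0065,.082],[-.108,.0735,.0645],[-.108,-.056,.214],[-.108,-.09,.214],[-.108,.02,.214],[-.108,-.0065-.0745,.073]):
    w=Rz.apply(l)+c;print(l,w,[np.round(proj(n,w),1) for n in("side","top")])
```

```text
[[-0.0003  0.9551  0.2963]
 [ 0.0009  0.2963 -0.9551]
 [-1.      0.     -0.001 ]] [ 0.4993 -0.6068  0.3346] 0.1
[-0.108, -0.0065, 0.082] [0.4878 0.1873 0.082 ] [array([266.3, 337.6]), array([161.9, 250.7])]
[-0.108, 0.0735, 0.0645] [0.4828 0.2672 0.0645] [array([252.7, 392.2]), array([125.9, 253.4])]
[-0.108, -0.056, 0.214] [0.4909 0.1379 0.214 ] [array([276.4, 261.9]), array([173.5, 245.3])]
[-0.108, -0.09, 0.214] [0.4931 0.104  0.214 ] [array([281.7, 244. ]), array([192.7, 244.2])]
[-0.108, 0.02, 0.214] [0.4862 0.2138 0.214 ] [array([263., 307.]), array([130.7, 247.9])]
[-0.108, -0.081, 0.073] [0.4925 0.113  0.073 ] [array([277.2, 300.7]), array([198.4, 248.8])]
```

carry_out(
  moves="1 0 0 50 0; 1 0 0 100 0; 1 10 20 150 -0.05; 1 40 60 175 -0.1; 1 75 100 175 -0.15; 1 110 140 175 -0.2; 1 145 185 175 -0.237; 1 180 230 175 -0.237; 1 215 275 175 -0.237; 1 250 320 175 -0.237; 1 280 370 175 -0.237; 1 293 425 175 -0.237; 1 293 480 175 -0.237; 1 293 535 175 -0.237; 1 290 590 175 -0.237; 1 288 640 175 -0.237; 1 287 685 175 -0.237; 1 286 725 175 -0.237; 1 286 750 175 -0.237; 1 286 750 175 -0.237",
)

```text
time: 2.6
eef_pos: [0.4931, 0.0826, 0.3609]
tool_rot: [0.483, 0.516, -0.483, 0.516]
contact_force: [-0.1, 0.0, -0.1]
opening: 0.0005
```

carry_out(
  moves="1 0 0 -50 0; 1 0 0 -100 0; 1 0 0 -135 0; 1 0 0 -150 0; 1 0 0 -150 0",
)

```text
time: 3.22
eef_pos: [0.4933, 0.081, 0.211]
tool_rot: [0.484, 0.516, -0.484, 0.515]
contact_force: [-0.5, 0.3, 0.9]
opening: 0.0004
```

```bash
cat > look.py <<'E'
import sys
from h import *
t=sys.argv[1]
a=env.camera("side")[184:384,180:380];b=env.camera("top")[170:300,80:280]
a=cv2.resize(a,None,fx=2.9,fy=2.9,interpolation=cv2.INTER_CUBIC);cv2.imwrite(f"pics/s{t}.png",a)
cv2.imwrite(f"pics/t{t}.png",cv2.resize(b,None,fx=3.9,fy=3.9,interpolation=cv2.INTER_CUBIC))
E
python3 look.py 1
```

```text
(no output)
```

View pics/s1.png

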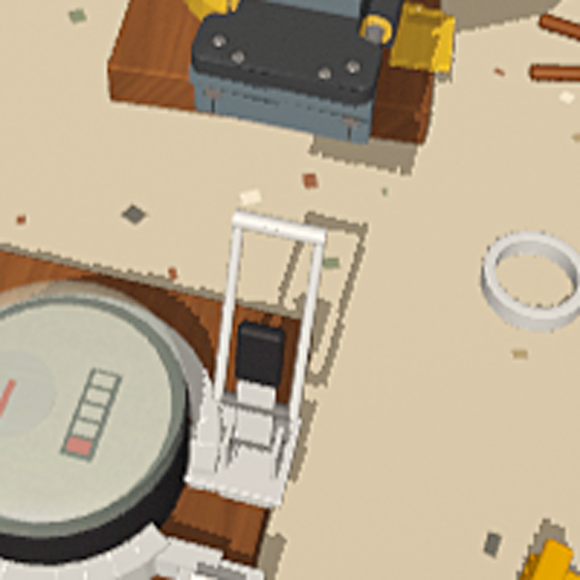

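View pics/t1.png

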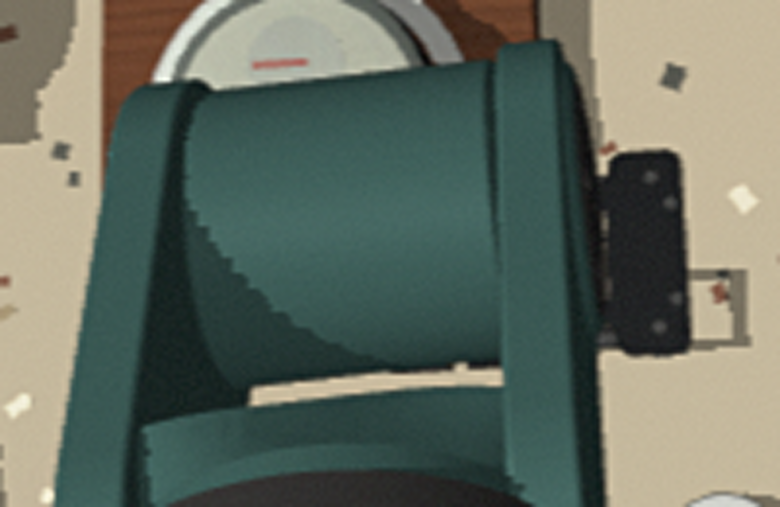

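Run:
```python
from h import *
s=env.sense();M=R.from_quat(s["tool_rot"]).as_matrix();p=s["eef_pos"];print(p,s["qpos"])
for d in(.008,0,-.011,-.071,-.12): print(d,[np.round(proj(n,p+M[:,0]*d),1) for n in("side","top")])
cv2.imwrite("pics/full2.png",env.camera("side"));cv2.imwrite("pics/fullt2.png",env.camera("top"))
```

```text
[0.49427473 0.08127847 0.21248741] [1.16447712e-01 2.36196070e-02 2.11503659e+00 3.42870099e-06
 1.00122345e+00 1.62367334e+00]
0.008 [array([285. , 236.8]), array([206.1, 243.9])]
0 [array([285.2, 233.4]), array([205.6, 243.6])]
-0.011 [array([285.6, 228.6]), array([204.8, 243.2])]
-0.071 [array([287.6, 200.7]), array([200.3, 240.8])]
-0.12 [array([289.5, 174.9]), array([196. , 238.5])]
```

View pics/full2.png

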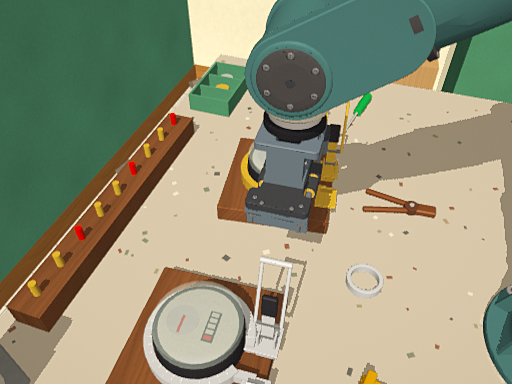

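View pics/fullt2.png

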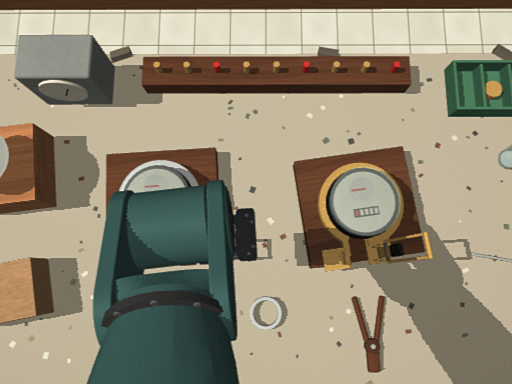

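carry_out(
  moves="1 0 15 0 0; 1 0 30 0 0; 1 0 38 0 0; 1 0 46 0 0; 1 0 54 0 0; 1 0 62 0 0; 1 0 70 0 0; 1 0 78 0 0; 1 0 86 0 0",
)

```text
time: 4.55
eef_pos: [0.4934, 0.1679, 0.2111]
tool_rot: [0.484, 0.516, -0.484, 0.516]
contact_force: [-0.2, 0.4, 0.2]
opening: 0.0004
```

```bash
python3 look.py 3
```

```text
(no output)
```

View pics/s3.png

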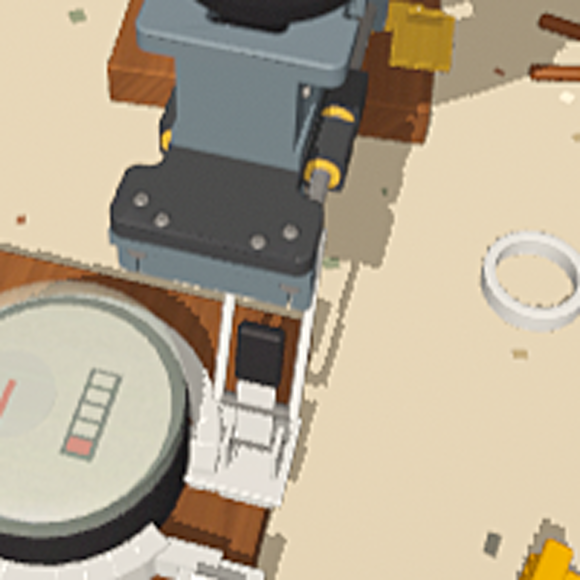

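carry_out(
  moves="1 0 6 0 0; 1 0 12 0 0; 1 0 18 0 0; 1 0 22 0 0; 1 0 22 0 0",
)

```text
time: 5.28
eef_pos: [0.4934, 0.1897, 0.2111]
tool_rot: [0.484, 0.516, -0.484, 0.516]
contact_force: [0.2, 1.1, 0.2]
opening: 0.0002
```

```bash
python3 look.py 4
```

```text
(no output)
```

View pics/s4.png

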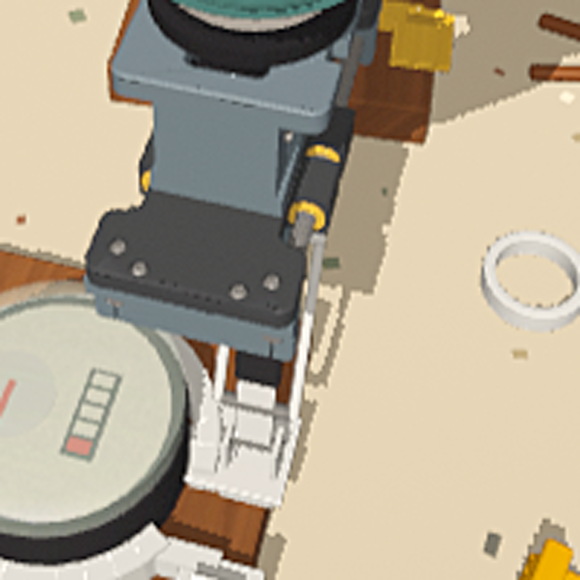

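Run:
```python
import cv2
a=cv2.imread("pics/s4.png")[200:480,180:400]
b=cv2.imread("pics/s1.png")[200:480,180:400]
cv2.imwrite("pics/c4.png",cv2.resize(cv2.hconcat([b,a]),None,fx=1.8,fy=1.8))
```

```text
(no output)
```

View pics/c4.png

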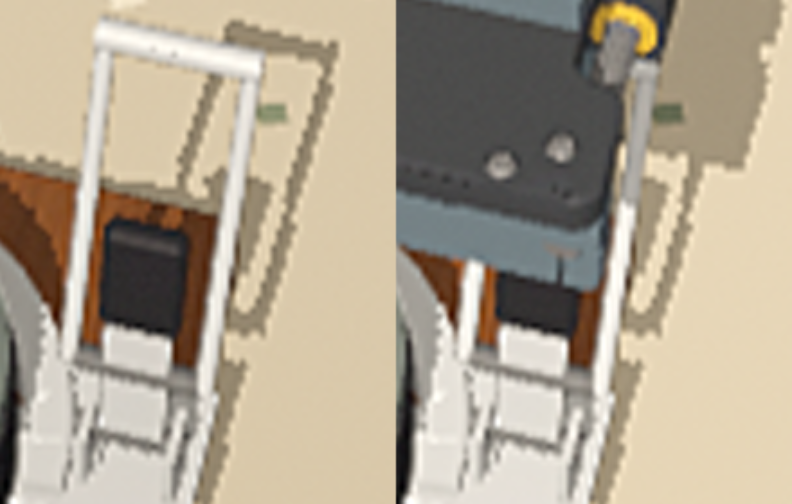

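Run:
```python
from h import *
s=env.sense();M=R.from_quat(s["tool_rot"]).as_matrix();p=s["eef_pos"];print(p,s["time"],M)
for a in(-.038,.038):
  for b in(-.089,.089):
    q=p-M[:,0]*.071+M[:,1]*a+M[:,2]*b; u=np.array(proj("side",q)); print(q,u,(u-[180,184])*2.9)
cv2.imwrite("pics/full5.png",cv2.resize(env.camera("side")[100:330,150:400],None,fx=3.2,fy=2.6*1.0 if 0 else 2.6))
cv2.imwrite("pics/fullt5.png",env.camera("top"))
```

```text
[0.49337628 0.18939735 0.21111728] 5.375 [[-1.92669377e-05  9.97958466e-01  6.38662572e-02]
 [-3.62847654e-05  6.38662565e-02 -9.97958466e-01]
 [-9.99999999e-01 -2.15449758e-05  3.49801817e-05]]
[0.44977113 0.27579131 0.28211499] [277.49113736 330.47985373] [282.72429834 424.79157583]
[0.46113932 0.09815471 0.28212121] [307.36038434 215.25495591] [369.3451146   90.63937214]
[0.52561597 0.28064515 0.28211335] [211.92529002 314.25184821] [ 92.58334106 377.73035982]
[0.53698416 0.10300854 0.28211958] [253.85022241 204.76209312] [214.165645    60.21007004]
```

View pics/full5.png

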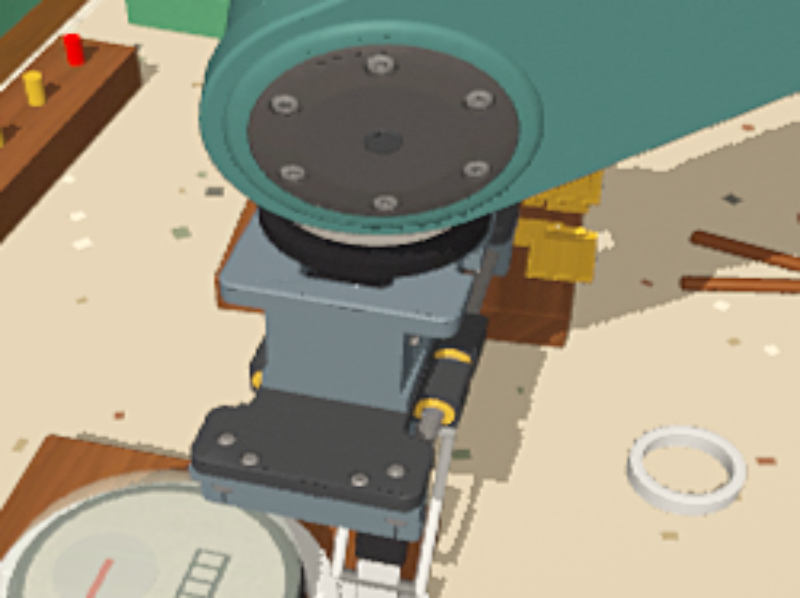

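View pics/fullt5.png

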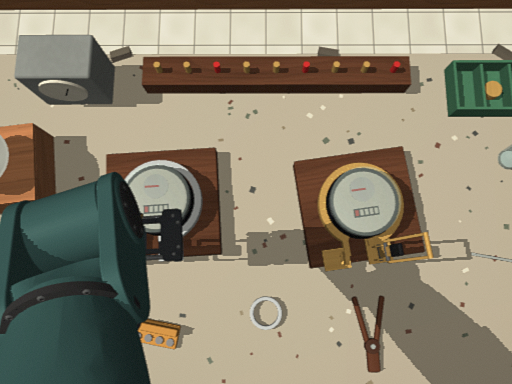

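```bash
python3 - <<'E'
from h import *
for z in(.28,.32,.36):print(z,[onz("top",u,z) for u in((183,208),(183,260),(160,262))])
for d in (0,.03,.06,.089):
  for z in(.203,.282,.32): print(d,z,[ (np.array(proj("side",[.4934+a,.1894+d,z]))-[180,184])*2.9 for a in(-.038,.038)])
E
python3 - <<'E'
import cv2
a=cv2.imread("pics/fullt5.png")[180:280,100:240];cv2.imwrite("pics/ft5z.png",cv2.resize(a,None,fx=5,fy=5,interpolation=cv2.INTER_CUBIC))
E
```

```text
0.28 [array([0.54812013, 0.11165801, 0.28      ]), array([0.46348515, 0.1087957 , 0.28      ]), array([0.46019132, 0.14578453, 0.28      ])]
0.32 [array([0.54221852, 0.10458806, 0.32      ]), array([0.46237403, 0.10188776, 0.32      ]), array([0.45926663, 0.13678296, 0.32      ])]
0.36 [array([0.53631691, 0.0975181 , 0.36      ]), array([0.4612629 , 0.09497981, 0.36      ]), array([0.45834194, 0.12778138, 0.36      ])]
0 0.203 [array([319.33499951, 344.53879618]), array([166.89404276, 299.76298952])]
0 0.282 [array([329.3911104 , 243.92756537]), array([161.67212741, 197.82965669])]
0 0.32 [array([334.99111564, 187.89960125]), array([158.77687752, 141.31352201])]
0.03 0.203 [array([301.22517997, 399.52855938]), array([144.22446522, 351.67899659])]
0.03 0.282 [array([309.75850526, 300.8836998 ]), array([136.50274558, 251.28822967])]
0.03 0.32 [array([314.53636587, 245.65184442]), array([132.19960556, 195.34272184])]
0.06 0.203 [array([281.82831623, 458.42638225]), array([119.99171808, 407.17484648])]
0.06 0.282 [array([288.57814615, 362.330022  ]), array([109.41438527, 308.82262187])]
0.06 0.32 [array([292.3795723 , 308.20966323]), array([103.48747776, 253.71189126])]
0.089 0.203 [array([261.72104979, 519.4813153 ]), array([ 94.9236303 , 464.58372497])]
0.089 0.282 [array([266.45371251, 426.51519801]), array([ 81.19068908, 368.76841365])]
0.089 0.32 [array([269.13539014, 373.83763107]), array([ 73.4515626 , 314.77220114])]
```

View pics/ft5z.png

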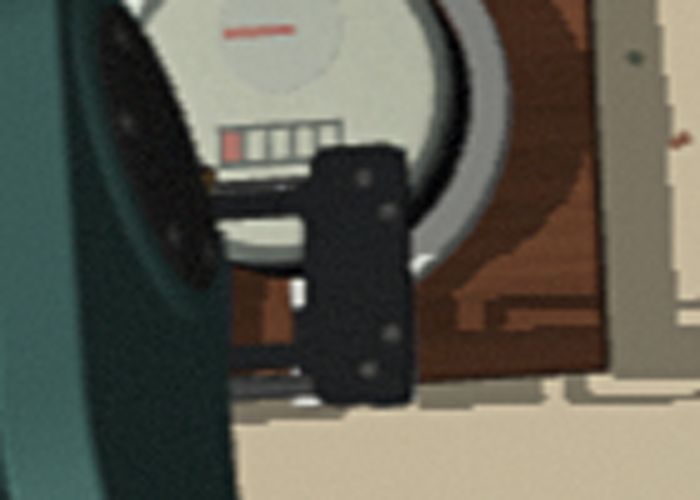

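Run:
```python
import cv2
v=[cv2.resize(cv2.imread(f"pics/s{k}.png")[150:450,200:370],None,fx=1.5,fy=2) for k in (1,3,4)]
cv2.imwrite("pics/c5.png",cv2.hconcat(v))
```

```text
(no output)
```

View pics/c5.png

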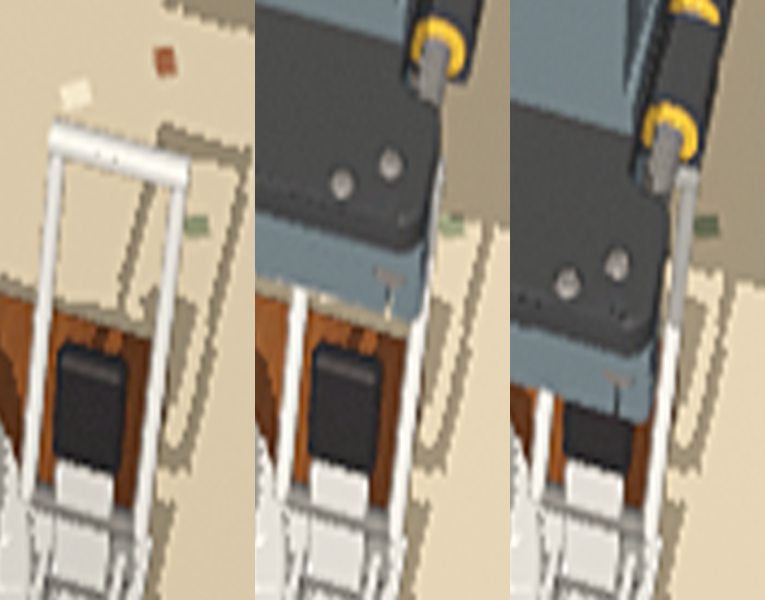

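Run:
```python
from h import *
p=np.array([.207259,-.66822,.18558]);M=R.from_quat([ 0.41964485,  0.5695502 , -0.41923043,  0.56899615]).as_matrix()
for d in(.008,-.011,-.071,-.12):
  for b in(-.059,.059,-.089,.089): print(d,b,np.round(proj("side",p+M[:,0]*d+M[:,2]*b),1))
a=cv2.imread("pics/side0.png")[0:110,412:512];cv2.imwrite("pics/g0.png",cv2.resize(a,None,fx=5,fy=5,interpolation=cv2.INTER_CUBIC))
```

```text
0.008 -0.059 [482.5  69.3]
0.008 0.059 [467.8  46.8]
0.008 -0.089 [486.6  75.5]
0.008 0.089 [464.3  41.6]
-0.011 -0.059 [485.3  62.1]
-0.011 0.059 [470.2  39.9]
-0.011 -0.089 [489.5  68.4]
-0.011 0.089 [466.7  34.8]
-0.071 -0.059 [494.5  38.5]
-0.071 0.059 [478.2  17.2]
-0.071 -0.089 [499.1  44.5]
-0.071 0.089 [474.4  12.3]
-0.12 -0.059 [502.7  17.7]
-0.12 0.059 [485.2  -2.7]
-0.12 -0.089 [507.6  23.5]
-0.12 0.089 [481.2  -7.4]
```

View pics/g0.png

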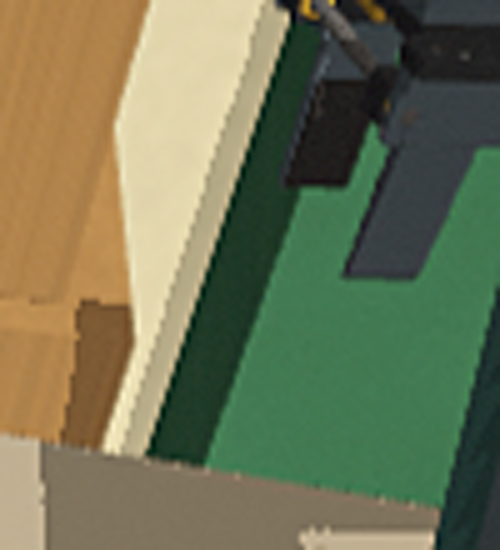

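The side view shows the loop unmoved: the bar's right end is still at its original pixel. The closed fingers passed over it, so the visible gripper sits higher than the stated tool geometry. I'll back off, turn the jaws along x and measure the real fingertips in the images.

carry_out(
  moves="1 0 0 40 0; 1 0 -30 60 0.17; 1 0 -70 60 0.34; 1 0 -110 60 0.51; 1 0 -110 60 0.68; 1 0 -110 60 0.85; 1 0 -110 60 1.02; 1 0 -110 60 1.19; 1 0 -110 60 1.36; 1 0 -110 60 1.571; 1 0 -110 60 1.571; 1 0 -110 60 1.571",
)

```text
time: 6.98
eef_pos: [0.4934, 0.0793, 0.2711]
tool_rot: [-0.021, 0.707, 0.021, 0.707]
contact_force: [0.1, -0.2, -0.1]
opening: 0.0005
```

Run:
```python
from h import *
s=env.sense();M=R.from_quat(s["tool_rot"]).as_matrix();p=s["eef_pos"];print(p,s["opening"],M)
for d in(.008,-.011,-.071): print(d,[np.round(proj(n,p+M[:,0]*d),1) for n in("side","top")])
cv2.imwrite("pics/s6.png",cv2.resize(env.camera("side")[100:300,200:400],None,fx=2.9,fy=2.9,interpolation=cv2.INTER_CUBIC))
cv2.imwrite("pics/t6.png",env.camera("top"))
```

```text
[0.49336422 0.07933277 0.2711248 ] 0.0004596513264636148 [[-1.86621478e-05 -6.02745192e-02  9.98181838e-01]
 [ 5.90019752e-06  9.98181838e-01  6.02745193e-02]
 [-1.00000000e+00  7.01432200e-06 -1.82725855e-05]]
0.008 [array([287.8, 209.8]), array([203.1, 242.1])]
-0.011 [array([288.5, 200.5]), array([201.6, 241.3])]
-0.071 [array([290.8, 168.6]), array([196.3, 238.5])]
```

View pics/s6.png

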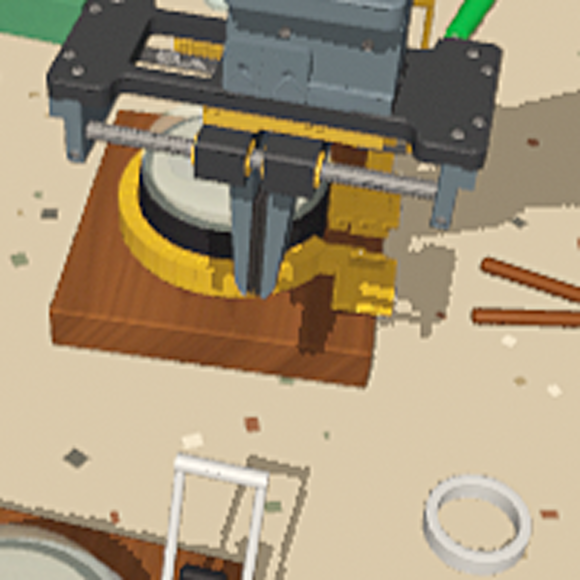

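View pics/t6.png

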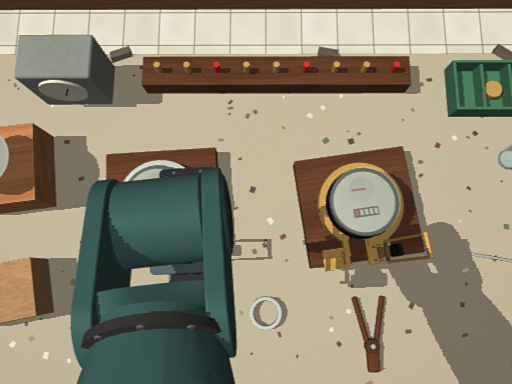

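The fingertips are at about (288,202) in the side view, some 30 mm higher than the stated geometry predicts. I'll lower further and compare with the bar directly.

carry_out(
  moves="1 0 0 -45 0; 1 0 0 -80 0; 1 0 0 -93 0; 1 0 0 -93 0; 1 0 0 -93 0",
)

```text
time: 7.7
eef_pos: [0.4943, 0.0795, 0.1795]
tool_rot: [-0.022, 0.706, 0.023, 0.707]
contact_force: [-0.1, 0.3, 0.2]
opening: 0.0002
```

Run:
```python
from h import *
s=env.sense();M=R.from_quat(s["tool_rot"]).as_matrix();p=s["eef_pos"];print(p,s["opening"])
for d in(.008,-.017,-.025): print(d,[np.round(proj("side",p+M[:,0]*d+[0,b,0]),1) for b in(-.016,0,.016)])
cv2.imwrite("pics/s7.png",cv2.resize(env.camera("side")[150:350,200:400],None,fx=2.9,fy=2.9,interpolation=cv2.INTER_CUBIC))
```

```text
[0.49427931 0.07953118 0.17945126] 0.00020731642100949184
0.008 [array([287.1, 241.9]), array([284.3, 249.4]), array([281.4, 257. ])]
-0.017 [array([287.9, 231.8]), array([285.1, 239.3]), array([282.1, 247. ])]
-0.025 [array([288.2, 228.5]), array([285.3, 236. ]), array([282.3, 243.7])]
```

View pics/s7.png

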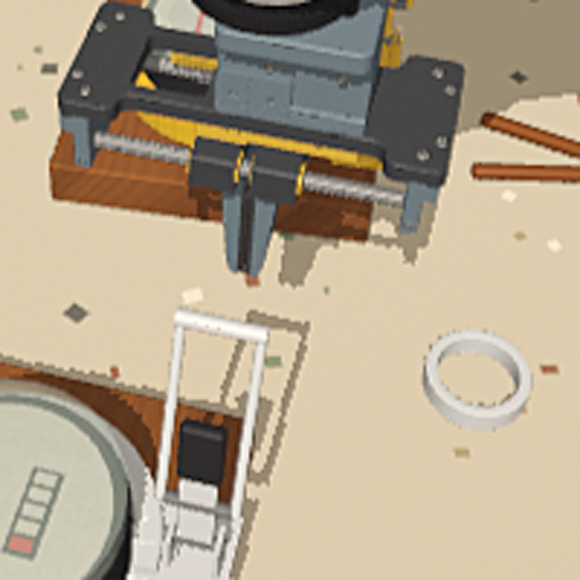

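carry_out(
  moves="1 -1 15 5 0; 1 -1 30 5 0; 1 -1 38 5 0; 1 -1 46 5 0; 1 -2 54 5 0; 1 -2 62 5 0; 1 -2 70 5 0; 1 -2 70 5 0",
)

```text
time: 8.75
eef_pos: [0.4914, 0.1499, 0.1831]
tool_rot: [-0.023, 0.707, 0.023, 0.707]
contact_force: [-0.7, 0.1, 0.5]
opening: 0.0008
```

```bash
python3 look.py 8
```

View pics/s8.png

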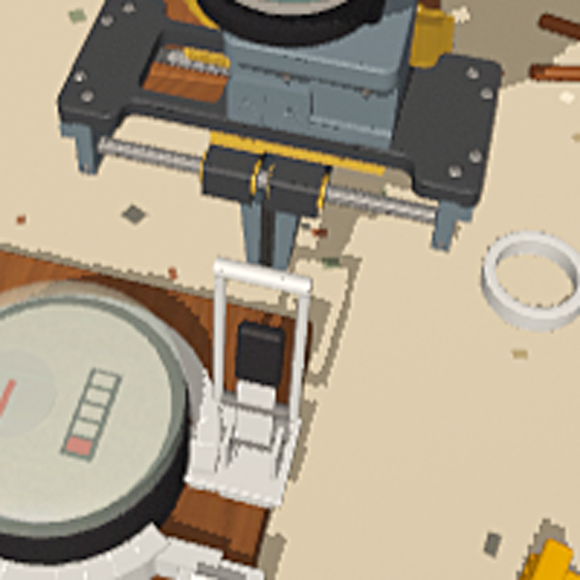

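The bar has moved to about (262,275) in the crop, with the finger right behind it. I'll keep pushing, slightly lower.

carry_out(
  moves="1 0 0 -5 0; 1 0 8 -5 0; 1 0 16 -5 0; 1 0 24 -5 0; 1 0 30 -5 0; 1 0 30 -5 0",
)

```text
time: 9.6
eef_pos: [0.4914, 0.1799, 0.1781]
tool_rot: [-0.023, 0.707, 0.023, 0.707]
contact_force: [0.4, -0.6, 0.1]
opening: 0.0005
```

```bash
python3 look.py 9
```

```text
(no output)
```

View pics/s9.png

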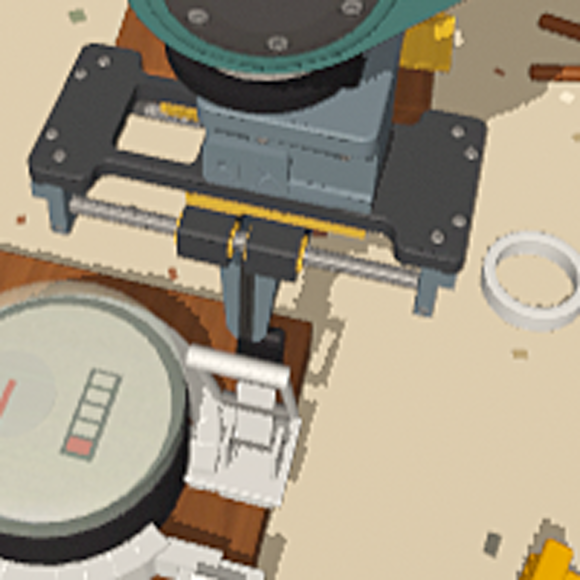

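carry_out(
  moves="1 0 0 0 0; 1 0 0 15 0; 1 0 0 35 0; 1 0 0 55 0; 1 0 0 55 0; 1 0 0 55 0; 1 0 0 55 0; 1 0 0 55 0; 1 0 0 55 0; 1 0 0 55 0",
)

```text
time: 10.95
eef_pos: [0.4914, 0.1794, 0.233]
tool_rot: [-0.023, 0.707, 0.023, 0.707]
contact_force: [0.5, -0.6, 0.5]
opening: 0.0005
```

```bash
python3 look.py 10
```

```text
(no output)
```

View pics/s10.png

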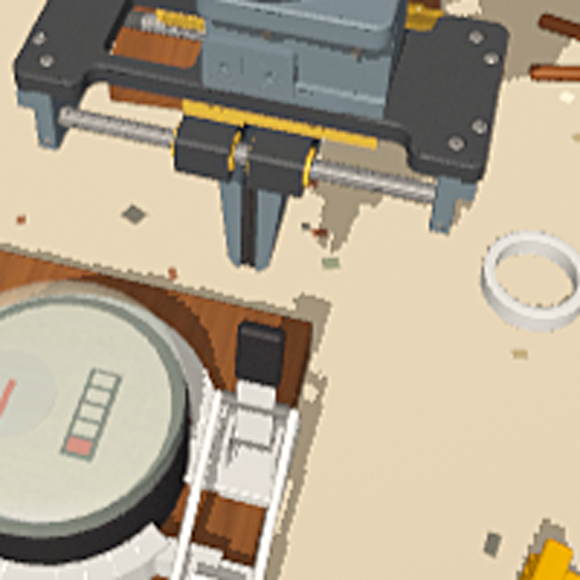

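Run:
```python
from h import *
p=np.array([.4914,.1794,.233])
for d in(.008,-.01,-.025,-.04): print(d,[np.round(proj("side",p+[0,b,-d]),1) for b in(-.016,0,.016)])
```

```text
0.008 [array([270.9, 271.2]), array([267.4, 280.4]), array([263.7, 289.9])]
-0.01 [array([271.2, 263.3]), array([267.6, 272.6]), array([263.8, 282.2])]
-0.025 [array([271.5, 256.5]), array([267.8, 265.8]), array([264. , 275.5])]
-0.04 [array([271.8, 249.4]), array([268.1, 258.8]), array([264.1, 268.5])]
```

View pics/t10.png

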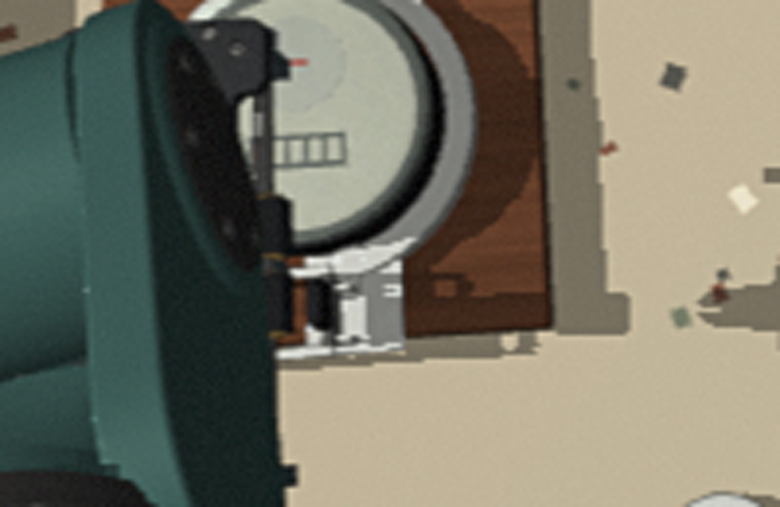

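carry_out(
  moves="1 -2 25 0 0; 1 -3 48 0 0; 1 -3 48 -40 0; 1 -3 48 -80 0; 1 -3 48 -95 0; 1 -3 48 -95 0",
)

```text
time: 11.8
eef_pos: [0.4882, 0.2273, 0.1379]
tool_rot: [-0.023, 0.707, 0.022, 0.706]
contact_force: [-0.1, -0.1, 0.2]
opening: 0.0003
```

```bash
python3 look.py 11
```

```text
(no output)
```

View pics/s11.png

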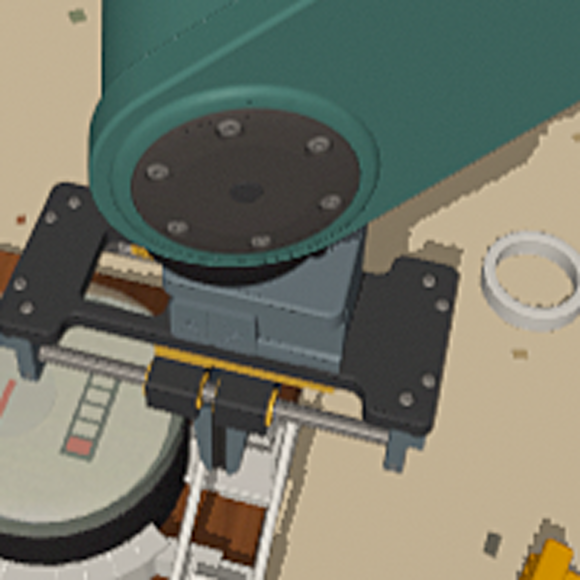

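View pics/t11.png

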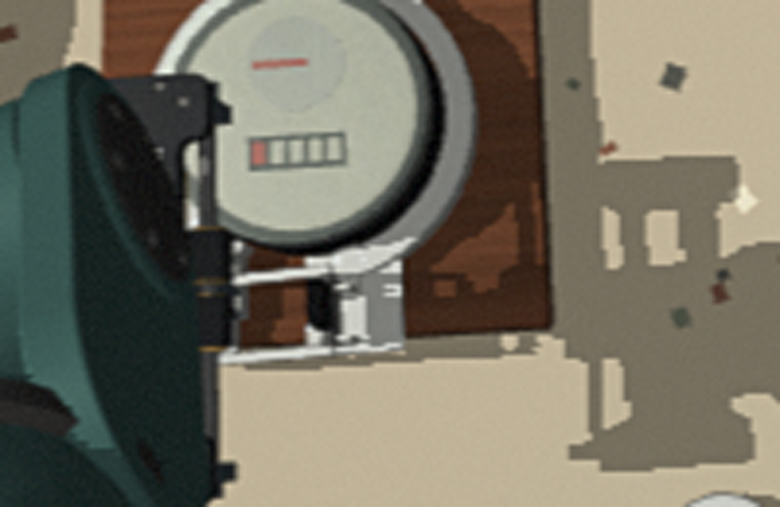

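carry_out(
  moves="1 -1 -15 2 0; 1 -1 -30 2 0; 1 -1 -38 2 0; 1 0 -45 2 0; 1 0 -52 0 0; 1 0 -59 -3 0; 1 1 -66 -7 0; 1 1 -72 -12 0; 1 2 -78 -17 0; 1 2 -83 -21 0; 1 2 -83 -21 0",
)

```text
time: 13.28
eef_pos: [0.4902, 0.1441, 0.1168]
tool_rot: [-0.023, 0.707, 0.022, 0.707]
contact_force: [0.5, 0.5, 0.5]
opening: 0.001
```

```bash
python3 look.py 12
```

```text
(no output)
```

View pics/s12.png

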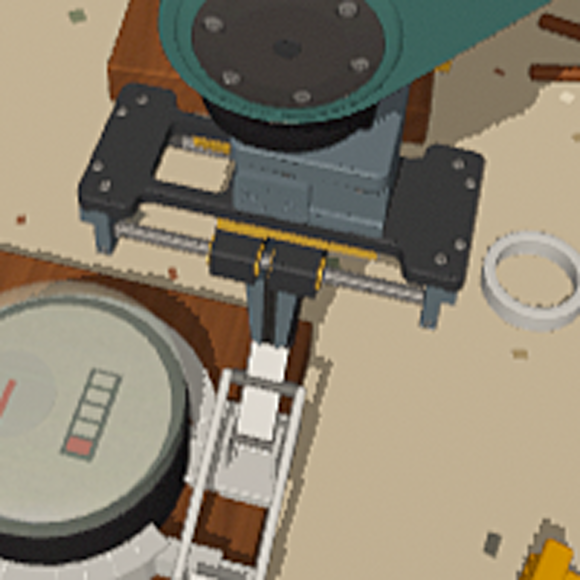

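View pics/t12.png

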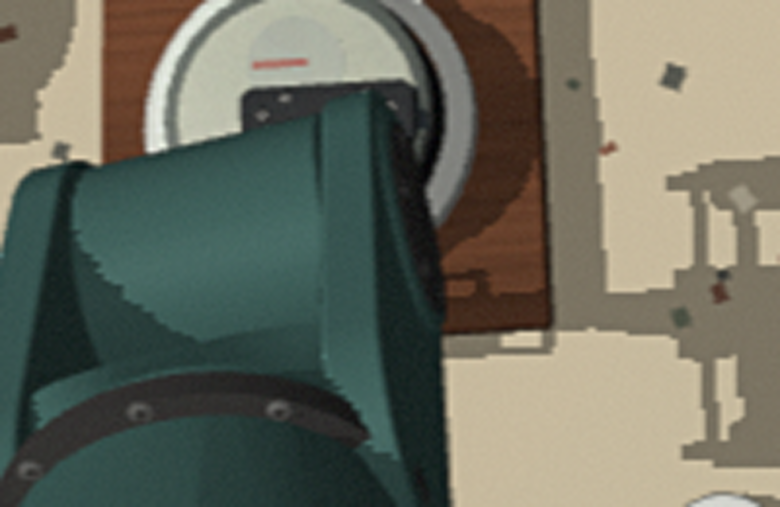

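carry_out(
  moves="1 0 -5 -6 0; 1 0 -9 -12 0; 1 0 -12 -19 0; 1 1 -15 -26 0; 1 1 -15 -26 0",
)

```text
time: 14.0
eef_pos: [0.491, 0.1291, 0.0904]
tool_rot: [-0.023, 0.707, 0.022, 0.706]
contact_force: [0.0, -0.5, -0.6]
opening: 0.0007
```

```bash
python3 look.py 13
```

```text
(no output)
```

View pics/s13.png

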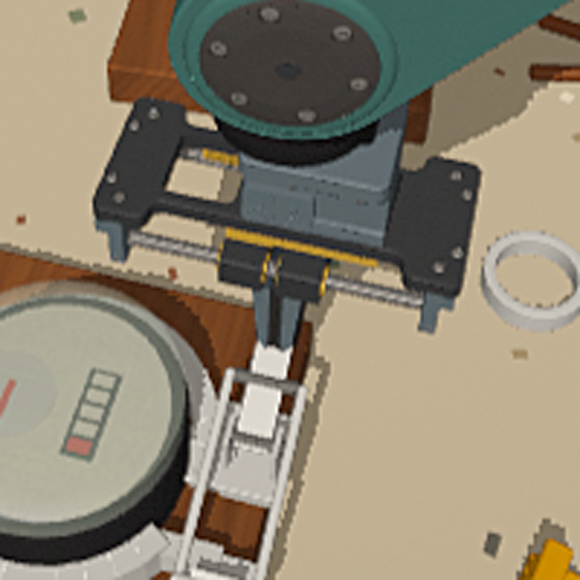

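Run:
```python
from h import *
Rz=R.from_euler('z',.063);c=np.array([.5952,.2006,0]);n=Rz.apply([1,0,0]);p0=c+Rz.apply([-.108,0,0])
f=lambda u:Rz.inv().apply(onplane("side",(u[0]/2.9+180,u[1]/2.9+184),p0,n)-c)
for u in((262,378),(260,380),(275,347),(262,427)): print(u,f(u))
for th in(.7,.8,.9,1,1.1,1.2,1.3):
  o=[]
  for r in(.032,.054,.096):
    q=c+Rz.apply([-.108,-.0065-r*np.sin(th),.082+r*np.cos(th)]); o.append(np.round((np.array(proj("side",q))-[180,184])*2.9))
  print(th,o)
```

```text
(262, 378) [-0.108     -0.0294372  0.113866 ]
(260, 380) [-0.108      -0.02448111  0.12002188]
(275, 347) [-0.108      -0.06152744  0.09427325]
(262, 427) [-0.108      -0.03544408  0.05023342]
0.7 [array([261., 389.]), array([268., 350.]), array([281., 274.])]
0.8 [array([262., 387.]), array([269., 347.]), array([284., 271.])]
0.9 [array([262., 386.]), array([271., 346.]), array([286., 269.])]
1 [array([263., 386.]), array([272., 345.]), array([288., 269.])]
1.1 [array([264., 386.]), array([273., 346.]), array([289., 271.])]
1.2 [array([264., 386.]), array([273., 347.]), array([290., 274.])]
1.3 [array([264., 388.]), array([274., 349.]), array([291., 279.])]
```

Run:
```python
import cv2
v=[cv2.resize(cv2.imread(f"pics/s{k}.png")[240:580,150:330],None,fx=1.7,fy=1.7) for k in (12,13)]
cv2.imwrite("pics/c13.png",cv2.hconcat(v))
```

```text
(no output)
```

View pics/c13.png

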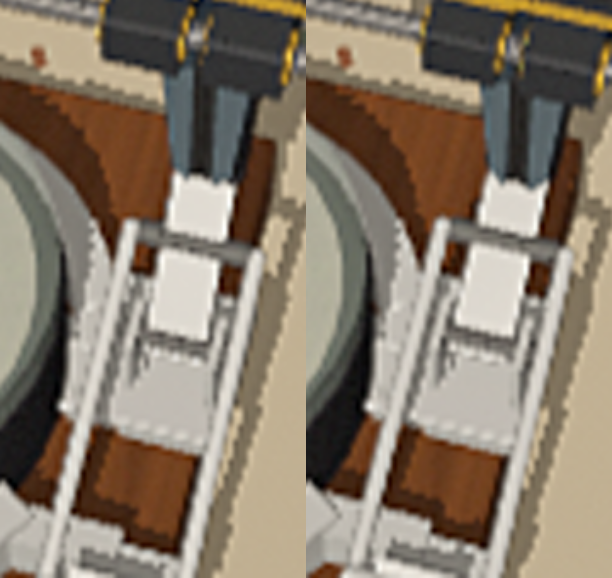

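carry_out(
  moves="1 0 -1 -4 0; 1 0 -2 -8 0; 1 0 -3 -12 0; 1 0 -3 -12 0",
)

```text
time: 14.6
eef_pos: [0.4911, 0.1263, 0.0787]
tool_rot: [-0.023, 0.707, 0.023, 0.707]
contact_force: [1.0, -0.7, -0.5]
opening: 0.0005
```

```bash
python3 look.py 14
```

```text
(no output)
```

View pics/s14.png

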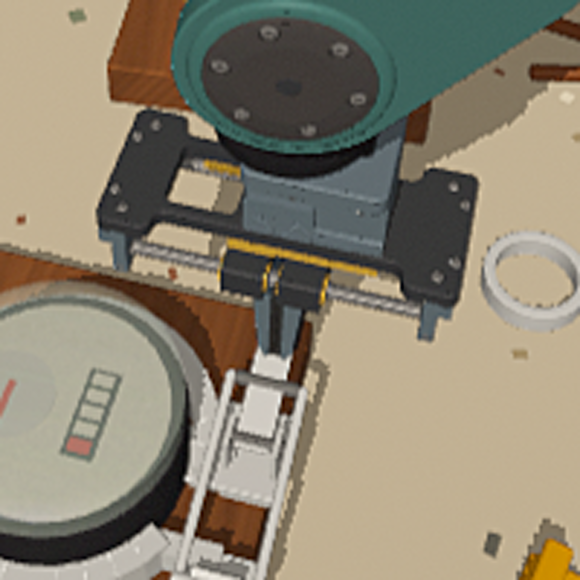

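Run:
```python
from h import *
Rz=R.from_euler('z',.063);c=np.array([.5952,.2006,0])
for y in(.05,.06,.065,.0735,.083):
  for x in(-.085,-.0905,-.1255,-.131):
    print(y,x,np.round((np.array(proj("side",c+Rz.apply([x,y,.0645])))-[180,184])*2.9),end=" ")
  print()
a=env.camera("side")[330:384,220:300];cv2.imwrite("pics/z14.png",cv2.resize(a,None,fx=9,fy=9,interpolation=cv2.INTER_CUBIC))
```

```text
0.05 -0.085 [180. 548.] 0.05 -0.0905 [191. 551.] 0.05 -0.1255 [256. 568.] 0.05 -0.131 [266. 571.] 
0.06 -0.085 [175. 566.] 0.06 -0.0905 [185. 569.] 0.06 -0.1255 [251. 587.] 0.06 -0.131 [261. 590.] 
0.065 -0.085 [172. 576.] 0.065 -0.0905 [182. 578.] 0.065 -0.1255 [248. 597.] 0.065 -0.131 [259. 599.] 
0.0735 -0.085 [167. 592.] 0.0735 -0.0905 [178. 595.] 0.0735 -0.1255 [244. 613.] 0.0735 -0.131 [255. 616.] 
0.083 -0.085 [162. 610.] 0.083 -0.0905 [172. 613.] 0.083 -0.1255 [239. 632.] 0.083 -0.131 [250. 635.]
```

View pics/z14.png

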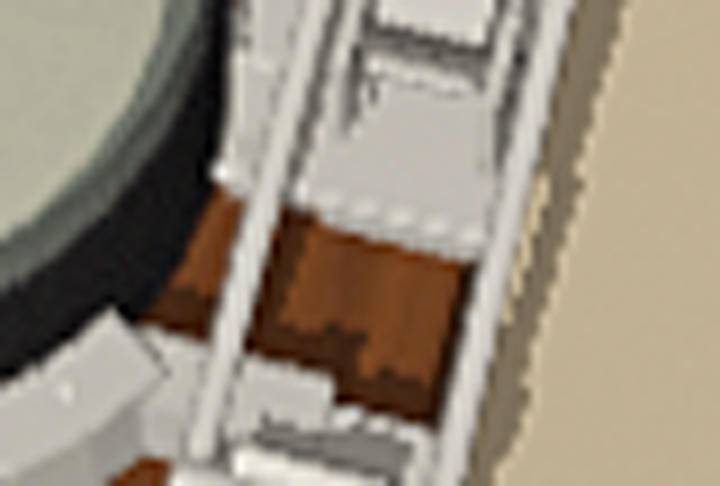

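I can't yet tell whether the bar is behind the keeper. I'll back away to get a clear top view.

carry_out(
  moves="1 0 0 40 0; 1 0 0 90 0; 1 0 -60 130 0; 1 0 -120 150 0; 1 0 -180 150 0; 1 0 -200 150 0; 1 0 -200 150 0",
)

```text
time: 15.62
eef_pos: [0.4913, -0.0751, 0.2293]
tool_rot: [-0.022, 0.707, 0.022, 0.707]
contact_force: [0.2, 0.6, 0.5]
opening: 0.0005
```

Run:
```python
from h import *
a=env.camera("side");b=env.camera("top")
cv2.imwrite("pics/s15.png",cv2.resize(a[264:384,190:320],None,fx=5,fy=5,interpolation=cv2.INTER_CUBIC))
cv2.imwrite("pics/t15.png",cv2.resize(b[220:280,100:220],None,fx=6.5,fy=6.5,interpolation=cv2.INTER_CUBIC))
cv2.imwrite("pics/tf15.png",b)
```

```text
(no output)
```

View pics/s15.png

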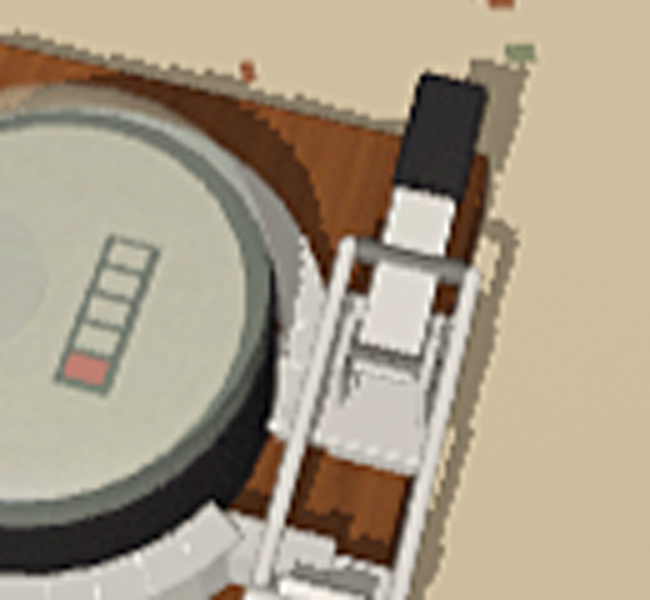

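View pics/t15.png

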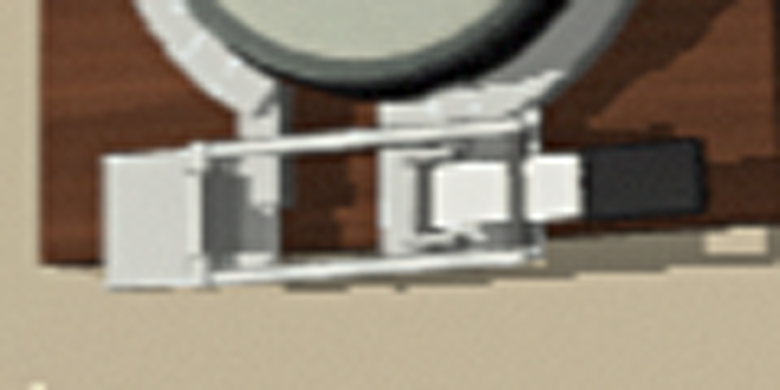

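The bar (at zoom columns 190–207) lies on the lug, just on the far side of the keeper, so it is hooked. The lever is most of the way down. I'll locate the handle and press it down from above.

Run:
```python
from h import *
Rz=R.from_euler('z',.063);c=np.array([.5952,.2006,0])
Z=lambda u,v:(u/6.5+100-.4,v/6.5+220-.4)
for z in(.09,.1,.11): print(z,[Rz.inv().apply(onz("top",Z(*u),z)-c).round(4) for u in((703,180),(643,180),(583,187),(530,185))],onz("top",Z(643,180),z))
print(Rz.inv().apply(onz("top",Z(199,215),.065)-c))
for th in(1,1.1,1.2,1.3,1.4,1.5,1.6,1.69):
  o=[]
  for r in(.032,.054,.096):
    q=c+Rz.apply([-.108,-.0065-r*np.sin(th),.082+r*np.cos(th)]); o.append(np.round((np.array(proj("top",q))-[100,220]+.4)*6.5));o.append(np.round((np.array(proj("side",q))-[190,264]+.4)*5))
  print(th,*o)
```

```text
0.09 [array([-0.1072, -0.1025,  0.09  ]), array([-0.106 , -0.0836,  0.09  ]), array([-0.1071, -0.0645,  0.09  ]), array([-0.1054, -0.0478,  0.09  ])] [0.4946603  0.11053857 0.09      ]
0.1 [array([-0.1078, -0.1036,  0.1   ]), array([-0.1067, -0.0849,  0.1   ]), array([-0.1077, -0.0661,  0.1   ]), array([-0.1061, -0.0495,  0.1   ])] [0.49409371 0.10915808 0.1       ]
0.11 [array([-0.1084, -0.1048,  0.11  ]), array([-0.1073, -0.0862,  0.11  ]), array([-0.1083, -0.0676,  0.11  ]), array([-0.1067, -0.0513,  0.11  ])] [0.49352712 0.10777759 0.11      ]
[-0.10697565  0.06423894  0.065     ]
1 [479. 194.] [406. 267.] [532. 189.] [421. 197.] [636. 178.] [449.  66.]
1.1 [486. 195.] [407. 267.] [543. 189.] [422. 198.] [655. 178.] [451.  69.]
1.2 [492. 195.] [407. 268.] [553. 189.] [423. 200.] [672. 179.] [453.  75.]
1.3 [497. 195.] [408. 270.] [561. 190.] [424. 204.] [685. 180.] [454.  84.]
1.4 [501. 195.] [408. 274.] [567. 191.] [425. 210.] [696. 181.] [454.  94.]
1.5 [504. 196.] [408. 278.] [572. 191.] [425. 217.] [703. 183.] [454. 108.]
1.6 [506. 196.] [408. 283.] [575. 192.] [424. 226.] [707. 185.] [453. 123.]
1.69 [507. 197.] [408. 288.] [576. 193.] [423. 234.] [708. 186.] [451. 139.]
```

carry_out(
  moves="1 0 60 0 0; 1 0 120 0 0; 1 0 165 -20 0; 1 1 184 -60 0; 1 1 184 -110 0; 1 1 184 -139 0; 1 1 184 -147 0; 1 1 184 -155 0; 1 1 184 -160 0; 1 1 184 -165 0; 1 1 184 -165 0",
)

```text
time: 17.1
eef_pos: [0.4925, 0.1104, 0.0642]
tool_rot: [-0.023, 0.707, 0.023, 0.707]
contact_force: [-0.0, -0.5, 0.2]
opening: -0.0
```

```bash
cat > look2.py <<'E'
import sys
from h import *
cv2.imwrite(f"pics/s{sys.argv[1]}.png",cv2.resize(env.camera("side")[224:384,190:320],None,fx=3.7,fy=3.7,interpolation=cv2.INTER_CUBIC))
E
python3 look2.py 16
```

```text
(no output)
```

View pics/s16.png

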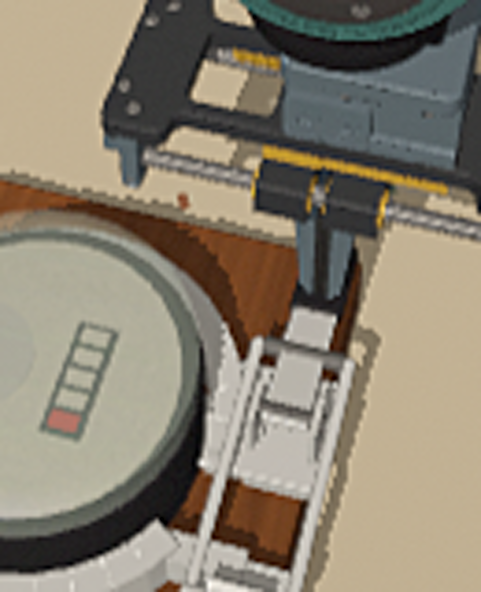

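carry_out(
  moves="1 0 0 -4 0; 1 0 0 -8 0; 1 0 0 -12 0; 1 0 0 -14 0; 1 0 0 -14 0",
)

```text
time: 17.77
eef_pos: [0.4927, 0.1105, 0.0512]
tool_rot: [-0.023, 0.707, 0.023, 0.707]
contact_force: [-10.1, -2.2, 31.8]
opening: 0.0006
```

```bash
python3 look2.py 17
```

```text
(no output)
```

View pics/s17.png

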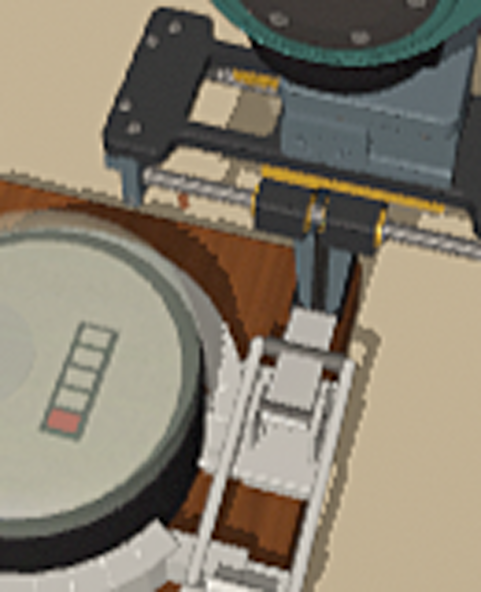

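Run:
```python
from h import *
s=env.sense();print(s["contact_force"],s["wrist_torque"],s["eef_pos"],s["effort"])
```

```text
[-9.98044242 -2.27958464 29.9407076 ] [-0.05066209  1.9100089   0.13830079] [0.49268842 0.11049861 0.05122285] [-1.11338769e-01 -4.29696107e+01 -2.78369468e+01 -1.99011981e-02
 -2.73986109e+00  1.44407284e-01]
```

carry_out(
  moves="1 0 0 8 0; 1 0 0 8 0",
)

```text
time: 18.08
eef_pos: [0.4927, 0.1105, 0.0584]
tool_rot: [-0.023, 0.706, 0.023, 0.707]
contact_force: [0.7, 0.0, -0.7]
opening: 0.0004
```

```bash
python3 - <<'E'
from h import *
s=env.sense();print(s["contact_force"],s["wrist_torque"],s["eef_pos"])
b=env.camera("top");cv2.imwrite("pics/tf18.png",b)
E
python3 look2.py 18
```

```text
[ 0.74682467  0.01647608 -0.65551832] [ 0.05143286 -0.08894233 -0.00309375] [0.49274852 0.11049332 0.05842996]
```

View pics/s18.png

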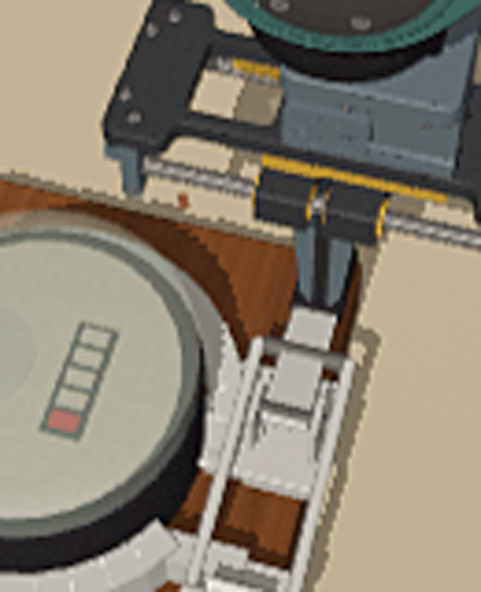

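View pics/tf18.png

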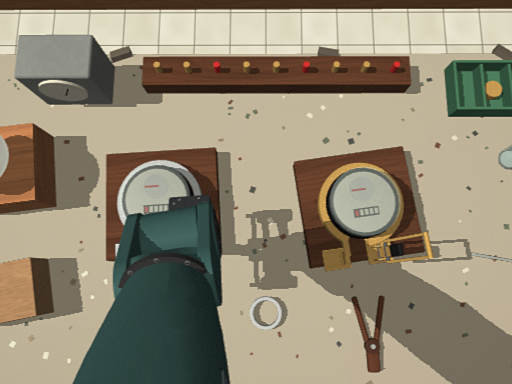

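The 30 N push looks like a fingertip contact against the lever's stop. I'll retreat and check.

carry_out(
  moves="1 0 0 40 0; 1 0 0 90 0; 1 0 -50 140 0; 1 0 -110 170 0; 1 0 -170 170 0; 1 0 -190 170 0; 1 0 -190 170 0",
)

```text
time: 19.05
eef_pos: [0.4922, -0.0812, 0.2279]
tool_rot: [-0.022, 0.707, 0.022, 0.707]
contact_force: [-0.6, 0.9, 0.3]
opening: 0.0001
```

Run:
```python
from h import *
a=env.camera("side");b=env.camera("top")
cv2.imwrite("pics/s19.png",cv2.resize(a[264:384,190:320],None,fx=5,fy=5,interpolation=cv2.INTER_CUBIC))
cv2.imwrite("pics/t19.png",cv2.resize(b[220:280,100:220],None,fx=6.5,fy=6.5,interpolation=cv2.INTER_CUBIC))
cv2.imwrite("pics/tf19.png",b)
```

```text
(no output)
```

View pics/s19.png

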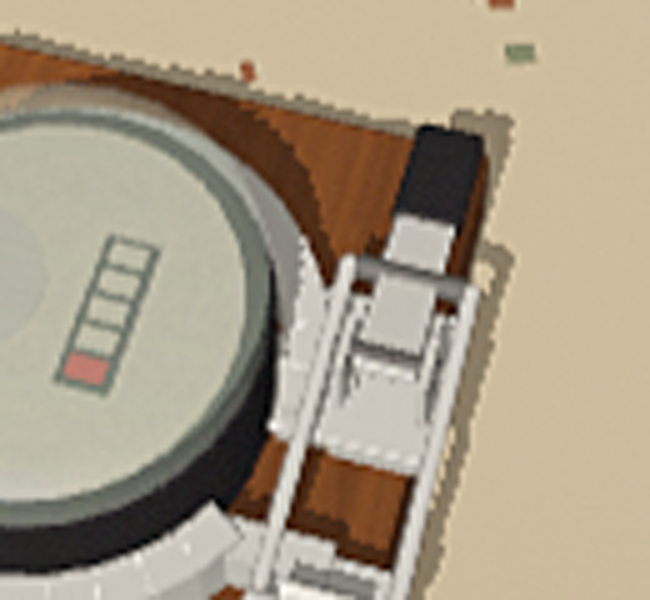

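View pics/t19.png

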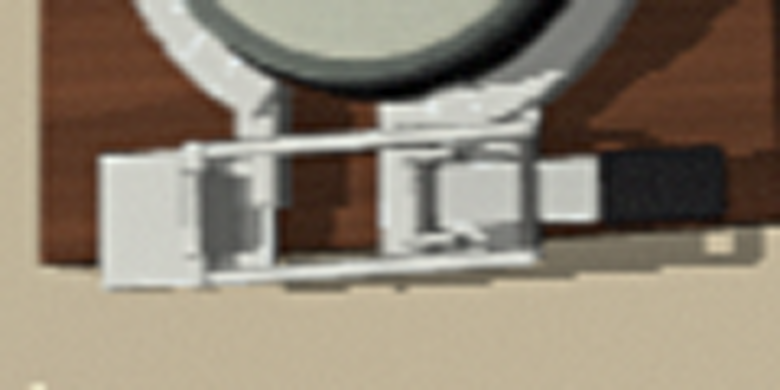

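View pics/tf19.png

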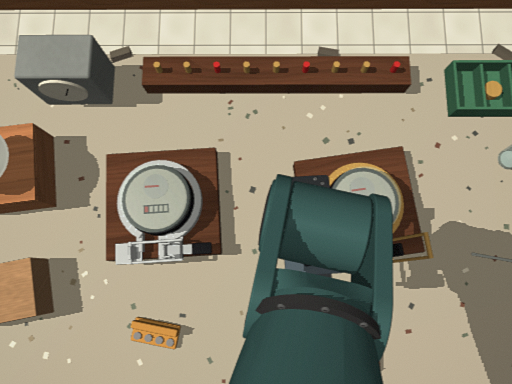

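Run:
```python
from h import *
from scipy.optimize import least_squares
Rz=R.from_euler('z',.063);c=np.array([.5952,.2006,0])
def pr(n,y,z,x=-.108): return np.array(proj(n,c+Rz.apply([x,y,z])))
S5=lambda u,v:np.array([u/5+190-.4,v/5+264-.4]);T6=lambda u,v:np.array([u/6.5+100-.4,v/6.5+220-.4])
obs={15:[S5(452,78),S5(432,190),T6(703,180),T6(583,187)],19:[S5(448,131),S5(426,217),T6(723,182),T6(602,187)]}
def model(th,yp,dz):
    o=[]
    for n in("side","top"):
        for r in(.096,.054):
            h=.0045; o.append(pr(n,yp-r*np.sin(th)+h*np.cos(th),.082+dz+r*np.cos(th)+h*np.sin(th)))
    return np.array(o)
f=lambda v:np.r_[(model(v[0],v[2],0)-obs[15]).ravel(),(model(v[1],v[2],0)-obs[19]).ravel()]
r=least_squares(f,[1.2,1.6,-.01]);print(r.x,np.round(r.fun.reshape(8,2),1))
# lug shift
a=cv2.cvtColor(cv2.imread("pics/top0.png"),6)
for k in("tf15","tf19"):
    b=cv2.cvtColor(cv2.imread(f"pics/{k}.png"),6)
    w=lambda i,x0,x1,y0,y1:np.float32(i[y0:y1,x0:x1])
    print(k,"lug",cv2.phaseCorrelate(w(a,106,127,240,268),w(b,106,127,240,268)),"ref",cv2.phaseCorrelate(w(a,100,200,145,190),w(b,100,200,145,190)))
    row=lambda i:i[247:260,108:122].astype(float).mean(0).round(0)
    print(row(a),row(b))
```

```text
[ 1.40023552  1.76472653 -0.01196664] [[ 1.2 -0.5]
 [-0.7  0.1]
 [ 0.9 -0. ]
 [-0.5  0.3]
 [ 1.3 -0.1]
 [ 0.3  0.4]
 [ 0.3  0.6]
 [-1.2  0.8]]
tf15 lug ((0.559591168415631, -0.08656434370216637), 0.9635439587963952) ref ((-0.01421569558961977, 0.4831373373371761), 1.0082243949042426)
[ 57.  57.  58.  56.  54.  54. 125. 185. 181. 179. 178. 178. 178. 178.] [ 67.  69.  68.  68.  67.  66.  64. 102. 171. 211. 208. 206. 206. 206.]
tf19 lug ((0.3497700860198343, -0.059090374905483856), 1.1131797249118487) ref ((0.009348763886819711, 0.4487244923627962), 1.0081142858929104)
[ 57.  57.  58.  56.  54.  54. 125. 185. 181. 179. 178. 178. 178. 178.] [ 67.  68.  68.  68.  67.  63.  68. 148. 213. 209. 206. 206. 205. 205.]
```

The lever fits at the stop (about 1.7 rad) and the bar is behind the keeper. The lug edge has moved about 1 px (2 mm) towards the lever. I'll check the brass latch once more, then hand in.

carry_out(
  moves="1 0 0 40 0; 1 0 0 80 0; 1 0 0 80 0; 1 0 0 80 0",
)

```text
time: 19.65
eef_pos: [0.4921, -0.0787, 0.3073]
tool_rot: [-0.023, 0.707, 0.023, 0.706]
contact_force: [0.3, -0.4, 0.2]
opening: 0.0006
```

Run:
```python
from h import *
b=env.camera("top");a=cv2.imread("pics/top0.png")
d=cv2.absdiff(a,b);print("brass bar diff",d[232:264,405:436].mean(), "nickel now vs 19",cv2.absdiff(b,cv2.imread("pics/tf19.png"))[220:280,100:220].mean())
cv2.imwrite("pics/t20.png",np.hstack([cv2.resize(i[220:280,340:440],None,fx=3.8,fy=3.8) for i in(a,b)]))
```

```text
brass bar diff 32.12231182795699 nickel now vs 19 2.0293055555555557
```

View pics/t20.png

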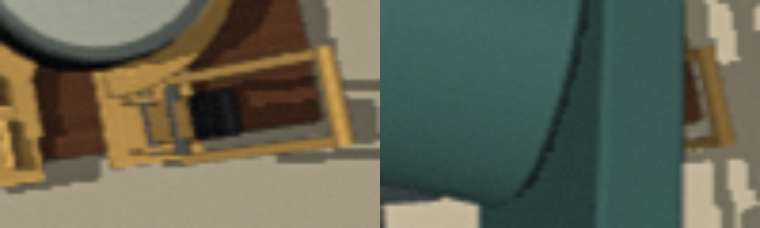

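The brass bar is in the same place, at column 338 against 340 in the crop; it only looks different because of the arm's shadow. Handing in.

```bash
python3 -c "
from rig import env
print(env.job_done())"
```

```text
the job is handed in; nothing more can be done
None
```

The nickel ring is fastened and I handed the job in at about 20 s. I pushed its loop over upright so the bar dropped behind the keeper, then pushed the lever down past its toggle point to the stop.

**Last checks:**
- **Lever:** a fit to both cameras gave about 1.76 rad. That is 0.07 above the 1.69 stop, which I take as fit error. Pressing on it met about 30 N with no further travel.
- **Bar and ring:** in the top view the bar lies on the far side of the keeper. The lug's edge has moved about 1 px (2 mm) towards the lever, at the low end of the expected 2 to 4 mm.
- **Brass latch:** its bar is where it started. The rest of that latch was hidden by the arm in the last picture, but I never commanded a move down near it.
- **Robot:** it was clear of everything at hand-in.

**What disagreed:**
- **Fingertip height:** by my images the fingertips sit 10 to 35 mm higher than the stated tool geometry. My first push therefore passed over the loop without moving it, and I measured the tips and repeated the push lower.
- **The 30 N press:** it also had about 10 N sideways, away from the meter. I took the contact to be the fingertip on the handle, judging from the wrist torque, but did not confirm that independently.

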